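Stack the lens column in its alignment sleeve

TASK

Build up the ion-lens column in the alignment sleeve: slide the three rings over the deck and let each drop flat into the bore, one white ceramic spacer first, then the thinner steel electrode ring, then the other spacer. Their faces are lapped and the ceramic chips easily, so push the rings along the smooth deck without lifting them off it. When the column is complete, swing the keeper right over the bore against its stop, and leave the other things lying about where they are.

Things in the scene. Friction and masses are not known exactly. Their poses are not given: they have to be found in the camera images.
- stacking_deck: Fixed aluminium stacking fixture: a flat deck 235 mm (its x) by 285 mm (its y) on four short legs, deck surface 50 mm above the table, with a lip 2 mm high round the edge; rings slide on it easily (friction about 0.25). Origin: on the table under the middle of the deck; z up. A short sleeve hangs below the bore in its far right part (deck frame x +60, y -43 mm).
- bore_mouth (a point): Centre of the bore's mouth, level with the deck surface (50 mm above the table); axes parallel to the deck's. Bore 76.5 mm in diameter with a plain edge, 28 mm deep to the flat floor of the sleeve, the same width all the way down.
- dowel_a (a point): Top of a steel dowel pin beside the bore, 6 mm in diameter, 5.5 mm high above the deck, 42 mm from the bore's centre in the deck-frame direction -10 degrees (0 = deck +x, counter-clockwise positive from above). The two dowels stop a flat ring that is pushed past the bore, about 2 mm beyond its centre. Rings come to the bore freely from the other side (directions 80 to 190 degrees).
- dowel_b (a point): The same in the deck-frame direction -80 degrees.
- spacer_a: Loose white ceramic spacer ring, 74 mm outside, 44 mm inside, 9 mm thick, 95 g, lying flat on the deck. Origin: centre of its underside; z is its axis.
- spacer_b: The second white ceramic spacer ring, the same as spacer_a; the two are interchangeable.
- electrode: Loose steel electrode ring, 74 mm outside, 20 mm hole, 7 mm thick, 215 g, six small screw holes, lying flat on the deck. Origin: centre of its underside; z is its axis. With the three rings home the column is 25 mm high, its top 3 mm below the deck surface.
- keeper (a joint): Angle of the swing keeper (rad): 0 = closed at its stop, bar across the bore with its rubber foot over the rings; grows as it swings open, counter-clockwise seen from above; stop at 1.75. It turns against a light friction (about 0.4 N at the knob) and stays where it is left.
- keeper_knob (a point): Top centre of the black knob that stands up from the keeper's free end, 78 mm from the pivot: 16 mm in diameter from 23 to 40 mm above the deck, this point 40 mm above the deck (90 mm above the table).
- keeper_pivot (a point): The keeper's vertical pivot axis, 60 mm from the bore's centre in the deck-frame direction -45 degrees; a 20 mm round post. The bar is 16 mm wide and runs level 7 to 12 mm above the deck; a rubber foot under it, 56 mm from this axis, reaches down to 1.5 mm above the deck, so it cannot pass a ring that stands proud. This point is 7 mm above the deck.
- hex_key: Bystander: an angled 5 mm hex key, 85 x 35 x 5 mm, lying loose in the deck's front right corner. Origin: middle of its underside.
- kf_ring: Bystander: a metal centering ring with a black O-ring, 39 mm across, 8 mm high, on the table before the deck. Too small for the column.
- tweezers_flat: Bystander: steel tweezers, 122 mm long, on the table to the right of the deck.
- black_tape: Bystander: a roll of black tape, 65 mm across and 20 mm high, on the table to the right.
- needle_pliers: Bystander: needle-nose pliers, 178 mm long, on the table to the right.
Things that resemble listed ones, but are neither listed nor needed, are in the scene too. Leave any black look-alike of the spacer_b alone.

How it is judged (in metres and radians):
On the way, in this order (a step that is already met when the one before it is completed fails the run):
1. one ceramic spacer lies flat on the floor of the sleeve (((horizontal distance between spacer_a and bore_mouth below 0.003 m and z of spacer_a in the frame of bore_mouth between -0.03 and -0.0265 m and angle between spacer_a's own z axis and vertical below 0.06 rad and linear speed of spacer_a below 0.02 m/s) or (horizontal distance between spacer_b and bore_mouth below 0.003 m and z of spacer_b in the frame of bore_mouth between -0.03 and -0.0265 m and angle between spacer_b's own z axis and vertical below 0.06 rad and linear speed of spacer_b below 0.02 m/s))), for 0.2 s.
2. the steel electrode ring lies flat on that spacer (((horizontal distance between spacer_a and bore_mouth below 0.003 m and z of spacer_a in the frame of bore_mouth between -0.03 and -0.0265 m and angle between spacer_a's own z axis and vertical below 0.06 rad and linear speed of spacer_a below 0.02 m/s) or (horizontal distance between spacer_b and bore_mouth below 0.003 m and z of spacer_b in the frame of bore_mouth between -0.03 and -0.0265 m and angle between spacer_b's own z axis and vertical below 0.06 rad and linear speed of spacer_b below 0.02 m/s)) and horizontal distance between electrode and bore_mouth below 0.003 m and z of electrode in the frame of bore_mouth between -0.021 and -0.0175 m and angle between electrode's own z axis and vertical below 0.06 rad and linear speed of electrode below 0.02 m/s), for 0.2 s.
3. the other spacer lies flat on the electrode ring (((horizontal distance between each of spacer_a, spacer_b and bore_mouth below 0.003 m and z of spacer_a in the frame of bore_mouth between -0.03 and -0.0265 m and angle between each of spacer_a, spacer_b's own z axis and vertical below 0.06 rad and linear speed of each of spacer_a, spacer_b below 0.02 m/s and z of spacer_b in the frame of bore_mouth between -0.014 and -0.0105 m) or (horizontal distance between each of spacer_b, spacer_a and bore_mouth below 0.003 m and z of spacer_b in the frame of bore_mouth between -0.03 and -0.0265 m and angle between each of spacer_b, spacer_a's own z axis and vertical below 0.06 rad and linear speed of each of spacer_b, spacer_a below 0.02 m/s and z of spacer_a in the frame of bore_mouth between -0.014 and -0.0105 m)) and horizontal distance between electrode and bore_mouth below 0.003 m and z of electrode in the frame of bore_mouth between -0.021 and -0.0175 m and angle between electrode's own z axis and vertical below 0.06 rad and linear speed of electrode below 0.02 m/s), for 0.2 s.
4. the keeper is swung over the column to its stop (all of step 3 and value of joint keeper below 0.1 rad), for 0.2 s.
At the end, for the whole second after the job is handed in: Spacer, electrode, spacer lie flat in this order in the sleeve (undersides 28, 19 and 12 mm below the deck surface within about 1.5 mm, centred within 3 mm, tilted less than 0.06 rad, at rest), and the keeper is within 0.1 rad of its closed stop (all of step 4); the robot touches nothing.
It fails at once if a ring is lifted more than 15 mm off the deck (z of any of spacer_a, spacer_b, electrode in the frame of bore_mouth above 0.015 m).
It fails at once if a bystander is shifted by more than 30 mm (distance of any of hex_key, kf_ring, tweezers_flat, black_tape, needle_pliers from where it was at the start of the episode above 0.03 m).
It also fails if it takes over 58 s, if anything falls off the work surface, if the arm or the gripper's body presses on something with over 40 N, if the wrist force passes 120 N, or if a joint passes its speed limit or range.

ROBOT

A 6-joint arm with a two-finger parallel gripper is mounted at the origin on a cart in front of the work surface, level with it; the furniture and walls round the work are solid. World frame = base frame: x ahead of the robot, y to its left, z up, the work surface at z = 0. Lengths are in m, angles in degrees, forces in N, time in s.
With the tool pointing down it reaches from about 0.3 to 0.875 m from the base axis. Payload 6.4 kg.
Tool frame: the origin (TCP) lies midway between the tips of the shut fingers; the grasp point (between the pads) lies 19 mm behind it (hold_point_z is the distance from the TCP to the grasp point, in m); z points along the fingers, y is the line along which they close (so a half turn about z gives the same grasp; the last joint's range is limited). The gripper opens to 85 mm and grips with 20 to 120 N. Pads are 22 mm wide; open, the fingers measure 114 mm over their backs; the gripper's body (76 mm by 85 mm) begins 54 mm behind the grasp point. The pads swing forward as they close: fully open they stand 13 mm farther back than shut.
Start: joints at [60.315, 10.359, 92.074, -0, 77.567, -11.82], TCP at [0.176, 0.547, 0.231] pointing down, gripper open.
Joint ranges: [-171.53, 171.53], [-51.25, 118.39], [17.06, 147.69], [-65.23, 245.23], [0, 150.52], [-178.68, 178.68]. Speed limits (degrees/s): [147.25, 147.25, 172.46, 180, 180, 180].

INTERFACE

Orientations are given as [roll, pitch, yaw] about the fixed x, y, z axes, in that order (R = Rz(yaw) Ry(pitch) Rx(roll)).
In Python, from plant import * gives the robot as it stands.
- The arm moves only by the shell command python3 -m jog 'ROWS'. ROWS is JSON, a list of rows, each a list of 7 numbers: the shift along the tool's x, y, z in cm, then the turn, a rotation vector about the tool's x, y, z in degrees, then the opening, from 0 (shut) to 1 (fully open). In form: [[x, y, z, ax, ay, az, hand], ...]. A call has 1 to 20 rows; each row shifts and turns the commanded pose from where the row before left it, along the tool's axes as they then stand; what a row does not reach is not made up. A row lasts 1/8 s, in which the tool goes at most 62.5 mm and 10.7 degrees, less where a joint would pass 70% of its speed; a pose out of reach is approached as far as the arm can. A call with a gripper value outside its range is refused whole. The fingers move at their own pace and stop on an object; the grip force is fixed at half the most. Time passes only in rows, so rows that do not move let the fingers close. It gives the time, the measured TCP pose, the force, the opening and the grip force at its end, in the units of the state.
- get_state(): the state, without advancing time (a new reading comes with each control period).
- capture(name): name is "scene" or "top" or "wrist"; returns (picture, depth): 400x640x3 uint8, red, green, blue; 400x640 float32, m along the optical axis (not along the pixel's ray), 0 where there is no reading.
- camera_info(name): a dict with "fovy" (degrees; the focal length in pixels is half the picture's height over the tangent of half this angle, whatever the lens; pixels are square), "cx", "cy" (the principal point, pixels), "R" (3x3) and "t" (3): a world point X has camera coordinates R X + t; the wrist camera has in their place "mount" (4x4, takes a point from camera to tool coordinates, whose origin is the TCP and whose axes are the flange's). Camera axes: x right, y down, z forward; pixel columns grow to the right and rows downward; lengths in m; the calibration is good to about 2 mm. The wrist camera is an equidistant fisheye: a pixel r from the principal point sees the ray r / f radians off the axis. A picture is of the moment at which its call begins: read the wrist's pose just before it. camera_info takes no time and is no camera call.
- hand_in(): hands the job in; it is judged then, once.
The state is a dict: "clock": time; "joint_pos": joint angles; "dq": joint speeds; "tau": joint torques, N m; "tool_pos": TCP position; "eef_rot": TCP orientation; "ft_force": force on the tool from outside, world axes, zero at the start; "moment": the same for the moment, N m; "grip_width": finger opening in m; "finger_force": force on a finger pad.
Only numpy, scipy, OpenCV 4.12 (cv2) and the standard library are available. Lean on these libraries where they do the work, as an engineer would, in place of code of your own. Each camera call takes 0.05 s, during which the arm holds its last target. There are 200 camera calls.

## Working session

There is one attempt and no reset: what is moved stays moved. The work goes in short steps, Python scripts to look and compute and a shell command to move; the robot and the scene stay as the last step left them, time stands still between calls to the robot, and variables do not carry over. Pictures are saved under pics/ and viewed, at most 13 in all, crops included, and the job is handed in when it is done.

```bash
mkdir -p pics; ls; python3 - <<'E'
from plant import *
import cv2,numpy as np
s=get_state();print(s)
for n in("scene","top"):
    p,d=capture(n);cv2.imwrite(f"pics/{n}0.png",p[:,:,::-1]);np.save(f"pics/{n}0.npy",d)
    print(n,camera_info(n))
print(camera_info("wrist"))
E
```

```text
pics
{'clock': 0.0, 'joint_pos': array([ 6.03176154e+01,  1.04008997e+01,  9.21318613e+01,  6.18307404e-04,
        7.75671487e+01, -1.18222062e+01]), 'dq': array([ 0.04167205, -0.00695603, -0.00499328, -0.00627549,  0.16111275,
       -0.07344081]), 'tau': array([-1.69969815e-03, -4.44874299e+01, -3.51335299e+01, -4.39744817e-04,
        9.05485213e-03, -2.12524935e-05]), 'tool_pos': array([0.17607156, 0.54680146, 0.23039217]), 'eef_rot': array([-1.79902333e+02, -2.10597897e-02,  1.62139670e+02]), 'ft_force': array([-0.39776136, -0.98487659, -0.80535785]), 'moment': array([ 0.05248682, -0.02063998, -0.00085662]), 'finger_force': 0.0, 'grip_width': 0.08513987137223365}
scene {'fovy': 47.03928038438458, 'cx': 322.7749941708977, 'cy': 198.89657279512295, 'R': array([[ 0.75205767, -0.65907623, -0.00527088],
       [-0.49538735, -0.55996474, -0.66410155],
       [ 0.43474204,  0.50205379, -0.7476238 ]]), 't': array([-0.2344111 ,  0.38147281,  0.90737828])}
top {'fovy': 55.491167393593024, 'cx': 313.36694884920064, 'cy': 207.49151822770546, 'R': array([[ 0.02713518, -0.99959999,  0.00797195],
       [-0.99525677, -0.02776086, -0.09323787],
       [ 0.09342188, -0.00540411, -0.99561195]]), 't': array([0.14469972, 0.45169702, 1.05749268])}
{'fovy': 65.70646984690485, 'cx': 318.9308314428927, 'cy': 194.78515734699786, 'mount': array([[-4.08806772e-04, -9.50443858e-01, -3.10895971e-01,
         7.86818546e-02],
       [ 9.99999520e-01, -6.65533782e-04,  7.19680987e-04,
         1.41132149e-04],
       [-8.90928146e-04, -3.10895528e-01,  9.50443674e-01,
        -1.43515312e-01],
       [ 0.00000000e+00,  0.00000000e+00,  0.00000000e+00,
         1.00000000e+00]])}
```

View pics/top0.png

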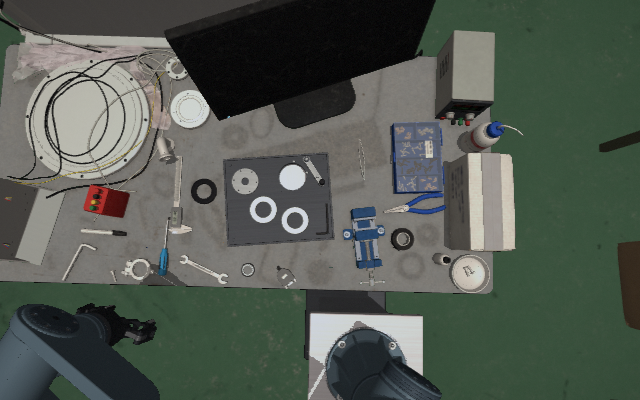

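View pics/scene0.png

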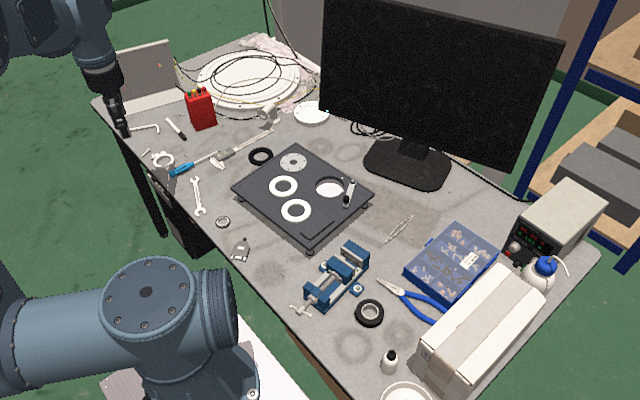

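The top view shows the deck at columns 225–333, rows 153–246. The electrode is at (245,180), the white spacers at (263,210) and (294,220), and the bore, with its bright floor, at (292,177). The keeper is open, from its pivot near (308,160) to its knob near (322,185). The hex key is at the right front, and the black look-alike ring at (203,190) is off the deck.

```bash
cat > h.py <<'E'
from plant import *
import cv2,numpy as np
from scipy.spatial.transform import Rotation as Ro
def tool():
    s=get_state();return Ro.from_euler('xyz',s['eef_rot'],degrees=True).as_matrix(),np.array(s['tool_pos'])
def cast(n,px,z,pose=None):
    "pixels (N,2) -> world points on the plane at height z"
    px=np.atleast_2d(np.array(px,float));c=camera_info(n);f=200/np.tan(np.radians(c['fovy']/2))
    q=(px-[c['cx'],c['cy']])/f
    if n=='wrist':
        r=np.linalg.norm(q,axis=1)[:,None]+1e-9
        d=np.hstack([q/r*np.sin(r),np.cos(r)]);M=c['mount'];R,p=pose
        D=d@(R@M[:3,:3]).T;o=R@M[:3,3]+p
    else:
        d=np.hstack([q,np.ones((len(q),1))]);D=d@c['R'];o=-c['R'].T@c['t']
    return o+D*((z-o[2])/D[:,2])[:,None]
def circ(P):
    A=np.c_[2*P[:,:2],np.ones(len(P))];x=np.linalg.lstsq(A,(P[:,:2]**2).sum(1),rcond=None)[0]
    return x[:2],np.sqrt(x[2]+x[:2]@x[:2])
def blobs(n,mask,z,pose=None,amin=60):
    "outer contours of mask -> circle fits on plane z"
    cs,_=cv2.findContours(mask.astype(np.uint8),cv2.RETR_EXTERNAL,cv2.CHAIN_APPROX_NONE)
    for c in cs:
        if cv2.contourArea(c)<amin: continue
        P=c[:,0,:];W=cast(n,P,z,pose);o,r=circ(W)
        e=np.abs(np.linalg.norm(W[:,:2]-o,axis=1)-r)
        print(P.mean(0).round(1),'world',o.round(4),'r',r.round(4),'res',e.mean().round(4))
E
python3 - <<'E'
from h import *
p=cv2.imread('pics/top0.png');g=p.min(2);m=np.zeros_like(g);m[150:250,222:340]=1
for z in(.05,.059): blobs('top',(g>110)&(m>0),z)
dk=((p.max(2)<95)&(m>0)).astype(np.uint8)
dk=cv2.morphologyEx(dk,cv2.MORPH_CLOSE,np.ones((5,5)));dk=cv2.morphologyEx(dk,cv2.MORPH_OPEN,np.ones((9,9)))
c=max(cv2.findContours(dk,0,2)[0],key=cv2.contourArea)
W=cast('top',c[:,0,:],.052)[:,:2].astype(np.float32)*1000
print('deck',cv2.minAreaRect(W))
print('pivot,knob',cast('top',[[309,161]],.062),cast('top',[[321,184]],.09))
cv2.imwrite('pics/c.png',cv2.resize(p[145:255,215:345],None,fx=6,fy=5,interpolation=2))
E
```

```text
[245.5 247.5] world [0.3323 0.3395] r 0.0316 res 0.0133
[281.9 246.2] world [0.337  0.2402] r 0.0219 res 0.0075
[309.1 245.2] world [0.3418 0.1663] r 0.0209 res 0.0058
[294.5 220. ] world [0.4089 0.208 ] r 0.0361 res 0.0006
[262.9 209.4] world [0.4362 0.2961] r 0.036 res 0.0006
[335.2 225. ] world [0.4031 0.1246] r 0.0573 res 0.0148
[244.6 180.9] world [0.5137 0.3496] r 0.0352 res 0.0007
[292. 177.] world [0.528  0.2189] r 0.0354 res 0.0008
[313.1 170.4] world [0.5449 0.1662] r 0.0237 res 0.008
[234.1 152.8] world [0.5871 0.3798] r 0.0275 res 0.0102
[245.5 247.5] world [0.3324 0.338 ] r 0.0313 res 0.0132
[281.9 246.2] world [0.337  0.2396] r 0.0217 res 0.0074
[309.1 245.2] world [0.3418 0.1663] r 0.0208 res 0.0057
[294.5 220. ] world [0.4084 0.2077] r 0.0358 res 0.0006
[262.9 209.4] world [0.4354 0.295 ] r 0.0357 res 0.0006
[335.2 225. ] world [0.4027 0.125 ] r 0.0568 res 0.0146
[244.6 180.9] world [0.5123 0.348 ] r 0.0349 res 0.0006
[292. 177.] world [0.5265 0.2184] r 0.0351 res 0.0008
[313.1 170.4] world [0.5432 0.1661] r 0.0235 res 0.008
[234.1 152.8] world [0.585  0.3779] r 0.0273 res 0.0101
deck ((466.8348693847656, 255.69619750976562), (244.8361053466797, 294.7547302246094), 5.548077583312988)
pivot,knob [[0.572013   0.17282486 0.062     ]] [[0.50451297 0.13880033 0.09      ]]
```

View pics/c.png

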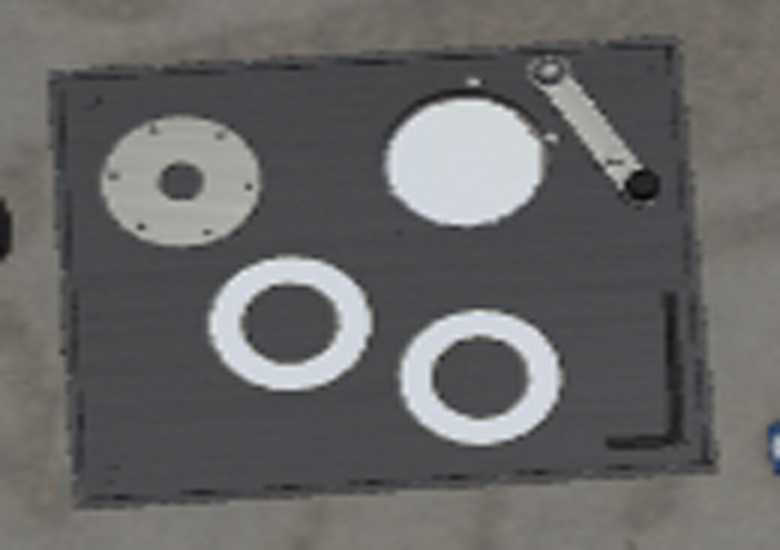

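The crop shows the electrode with six screw holes at upper left, the two white spacers at lower left and lower centre, and the bore at upper right with its two dowel pins. The keeper is swung open, its black knob near crop (640,185), and the hex key is at far right. Next I move over the deck for a wrist measurement.

```bash
python3 -m jog '[[-3.5,-2,0.3,0,0,0,1],[-3.5,-2,0.3,0,0,0,1],[-3.5,-2,0.3,0,0,0,1],[-3.5,-2,0.3,0,0,0,1],[-3.5,-2,0.3,0,0,0,1],[-3.5,-2,0.3,0,0,0,1],[-3.5,-2,0.3,0,0,0,1],[-3.5,-2,0.3,0,0,0,1],[-3.5,-2,0.3,0,0,0,1],[-3.5,-2,0.3,0,0,0,1],[0,0,0,0,0,0,1],[0,0,0,0,0,0,1]]'
python3 - <<'E'
from h import *
P=tool();p,d=capture('wrist');cv2.imwrite('pics/w1.png',p[:,:,::-1]);np.savez('pics/w1.npz',R=P[0],p=P[1],d=d)
g=p.min(2)
for t in(110,140):
    blobs('wrist',g>t,.058,P,1000)
E
```

```text
clock: 1.6
tool_pos: [0.4477, 0.2496, 0.2009]
eef_rot: [-180.0, -0.1, 162.1]
ft_force: [0.5, 0.4, -0.6]
grip_width: 0.0855
finger_force: 0.0
[ 31.  348.8] world [ 0.6071 -0.4979] r 0.1061 res 0.0214
[319.2 316. ] world [0.6087 0.1985] r 0.0815 res 0.0291
[315.6 249.1] world [0.5186 0.2234] r 0.0318 res 0.0016
[427.9 208.3] world [0.512  0.3486] r 0.0361 res 0.0004
[264.  153.6] world [0.4074 0.2074] r 0.0368 res 0.0004
[359.6 152.3] world [0.4344 0.2952] r 0.0366 res 0.0003
[108.8 170.1] world [ 0.3408 -0.0006] r 0.1432 res 0.0479
[538.8 155.1] world [0.5443 0.5514] r 0.2358 res 0.0606
[47.6 24.2] world [0.1163 0.0013] r 0.0868 res 0.0241
[ 20. 339.] world [ 0.5853 -0.5192] r 0.0947 res 0.0137
[362.7 313.6] world [0.6273 0.2391] r 0.0554 res 0.0161
[315.8 248.3] world [0.5178 0.2238] r 0.0308 res 0.0017
[430.8 211.2] world [0.5169 0.3514] r 0.0289 res 0.0079
[163.2 247.4] world [0.4502 0.0298] r 0.0728 res 0.0151
[629.6 216.5] world [0.6567 0.7462] r 0.0729 res 0.0158
[263.7 153.6] world [0.4074 0.2074] r 0.0364 res 0.0004
[359.7 152.1] world [0.4342 0.2952] r 0.0361 res 0.0003
[ 58.3 181.7] world [ 0.3434 -0.0891] r 0.0961 res 0.0285
[160.4  82.6] world [0.2895 0.1209] r 0.078 res 0.0157
[540.9 156.6] world [0.5428 0.5374] r 0.1918 res 0.0637
[47.  24.4] world [0.1145 0.0016] r 0.087 res 0.0235
```

View pics/w1.png

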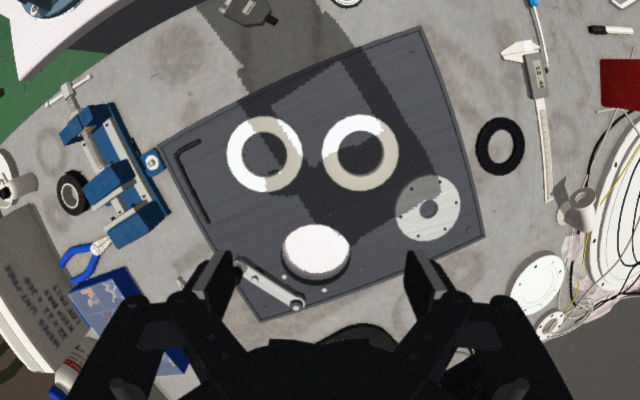

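The wrist view shows spacers at (264,154) and (360,152), the electrode at (428,208), and the bore at about (316,250). The dowels are near (284,277) and (323,290). The knob is near (240,265), and the pivot near (297,303). I zoom in on the bore.

```bash
python3 - <<'E'
from h import *
p=cv2.imread('pics/w1.png');z=np.load('pics/w1.npz');P=(z['R'],z['p'])
cv2.imwrite('pics/c2.png',cv2.resize(p[210:325,220:365],None,fx=5,fy=5,interpolation=cv2.INTER_CUBIC))
W=cast('wrist',[[158,150],[418,27],[484,238],[258,322]],.052,P)[:,:2];print(W.round(4),W.mean(0))
for i in range(4): v=W[(i+1)%4]-W[i];print(np.linalg.norm(v).round(4),np.degrees(np.arctan2(v[1],v[0])).round(2))
E
```

```text
[[0.3649 0.0996]
 [0.3326 0.3866]
 [0.5736 0.4118]
 [0.5992 0.1211]] [0.46756532 0.25475911]
0.2888 96.43
0.2423 5.98
0.2918 -84.96
0.2352 -174.76
```

View pics/c2.png

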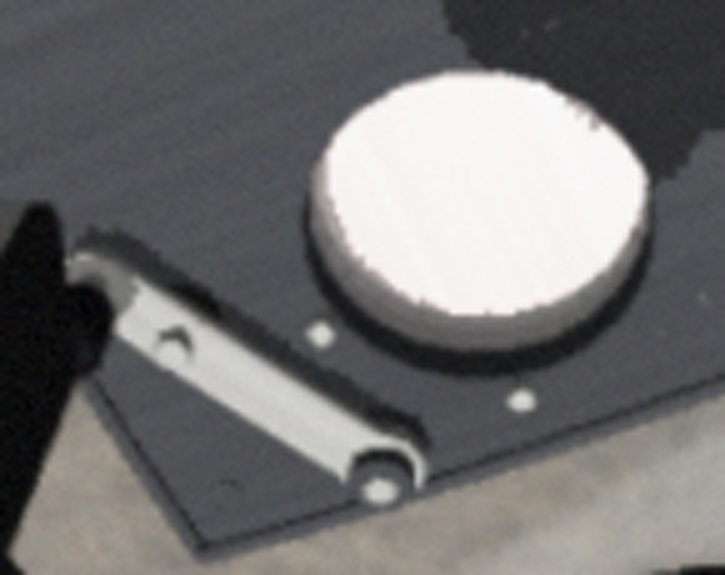

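The crop shows the full rim: top edge at (480,72), bottom at (480,375), left at x≈305 and right at x≈652. The dowel tops are at (320,334) and (521,400), and the pivot top at (380,490).

```bash
python3 - <<'E'
from h import *
z=np.load('pics/w1.npz');P=(z['R'],z['p'])
f=lambda c:np.array(c,float)/5+[220,210]-.4
rim=f([[332,140],[400,86],[480,71],[560,83],[620,130],[650,185],[307,240],[330,298],[400,355],[480,375],[560,360],[620,315],[652,250]])
o,r=circ(cast('wrist',rim,.05,P));print('bore',o,r)
D=cast('wrist',f([[320,334],[521,400]]),.0555,P)[:,:2];print(D,D-o)
for d in D-o: print(np.hypot(*d),np.degrees(np.arctan2(d[1],d[0])))
a=np.radians(5.5);print('from deck',np.array([.4676,.2548])+np.array([[np.cos(a),-np.sin(a)],[np.sin(a),np.cos(a)]])@[.06,-.043])
# dowel-based centre
th=np.radians([-10,-80]);c=np.cos(th)*.042;s=np.sin(th)*.042
b,aa=D;v=D[1]-D[0];w=np.array([c[1]-c[0],s[1]-s[0]]);y=np.arctan2(v[1],v[0])-np.arctan2(w[1],w[0])
print('yaw',np.degrees(y),np.linalg.norm(v),np.linalg.norm(w))
E
```

```text
bore [0.52929968 0.21998405] 0.03812426262084794
[[0.54103602 0.17867279]
 [0.57155484 0.21569367]] [[ 0.01173634 -0.04131126]
 [ 0.04225516 -0.00429038]]
0.042946031844612736 -74.14038859100917
0.04247241348545428 -5.797658308546566
from deck [0.53144514 0.21774871]
yaw 185.4989313386508 0.047978574598463844 0.04818042065348787
```

```bash
python3 -m jog '[[0.8,-1.7,2,0,0,0,1],[0.8,-1.7,2,0,0,0,1],[0.9,-1.8,2,0,0,0,1],[0,0,0,0,0,-10.5,1],[0,0,0,0,0,-10.5,1],[0,0,0,0,0,-10.5,1],[0,0,0,0,0,-10.5,1],[0,0,0,0,0,-10.5,1],[0,0,0,0,0,-10.5,1],[0,0,0,0,0,0,1],[0,0,0,0,0,0,1]]'
python3 - <<'E'
from h import *
P=tool();p,d=capture('wrist');cv2.imwrite('pics/w2.png',p[:,:,::-1])
g=p.min(2);print(P[1])
for t in(110,140): blobs('wrist',g>t,.058,P,1500)
E
```

```text
clock: 3.02
tool_pos: [0.4081, 0.2083, 0.1414]
eef_rot: [-180.0, 0.0, -135.0]
ft_force: [-0.1, -0.3, 0.4]
grip_width: 0.085
finger_force: 0.0
[0.40805756 0.20827192 0.14136367]
[464.9 375.3] world [0.4381 0.5164] r 0.0532 res 0.0134
[249.9 284.2] world [0.5099 0.2207] r 0.0247 res 0.0031
[367.2 283.9] world [0.4357 0.2958] r 0.0367 res 0.0008
[320.1 197.3] world [0.4074 0.2078] r 0.0367 res 0.0003
[395.5 148.8] world [0.338  0.2203] r 0.0228 res 0.0077
[533.3 261.6] world [0.24   0.5777] r 0.2439 res 0.0771
[624.5  45.4] world [0.0454 0.3179] r 0.0506 res 0.0147
[164.2 106.1] world [0.526  0.0824] r 0.1764 res 0.0524
[249.8 283.5] world [0.5094 0.2201] r 0.0239 res 0.003
[367.1 284.4] world [0.4358 0.296 ] r 0.0361 res 0.0008
[320.4 197.2] world [0.4073 0.2078] r 0.0363 res 0.0003
[539.5 271.4] world [0.2532 0.5321] r 0.189 res 0.078
[624.6  45.1] world [0.0446 0.3178] r 0.0502 res 0.0146
[136.5 141.3] world [0.5105 0.0593] r 0.1366 res 0.0567
```

```bash
python3 -m jog '[[0.1,0,4,0,0,0,1],[0,0,3.5,0,0,0,1],[0,0,1.5,0,0,0,1],[0,0,0.8,0,0,0,1],[0,0,0,0,0,0,1],[0,0,0,0,0,0,1]]'; python3 -m jog '[[0,0,0,0,0,0,0.5],[0,0,0,0,0,0,0.5],[0,0,0,0,0,0,0.5],[0,0,0,0,0,0,0.5]]'
```

```text
clock: 3.82
tool_pos: [0.4087, 0.2073, 0.0443]
eef_rot: [-179.9, 0.1, -134.9]
ft_force: [0.0, -0.6, 0.2]
grip_width: 0.0855
finger_force: 0.0
clock: 4.32
tool_pos: [0.4091, 0.2074, 0.0451]
eef_rot: [-179.9, 0.1, -134.9]
ft_force: [-2.0, -0.9, 11.3]
grip_width: 0.0708
finger_force: 64.9
```

```bash
python3 -m jog '[[0,0,-0.15,0,0,0,0.5],[0,0,0,0,0,0,0.5]]'; python3 - <<'E'
from h import *
P=tool();p,d=capture('wrist');cv2.imwrite('pics/w3.png',cv2.resize(p[120:400,120:520,::-1],None,fx=1.9,fy=1.9))
g=p.min(2);print(P[1])
for t in(110,140): blobs('wrist',g>t,.059,P,1500)
E
```

```text
clock: 4.58
tool_pos: [0.4081, 0.2071, 0.0453]
eef_rot: [-180.0, 0.0, -134.9]
ft_force: [-1.1, -0.6, 4.3]
grip_width: 0.0707
finger_force: 68.9
[0.40808274 0.2071294  0.04530223]
[319.8 255.6] world [0.4077 0.2059] r 0.0368 res 0.0005
[570.  265.4] world [0.2052 0.4949] r 0.2203 res 0.0595
[171.5 129.8] world [0.5006 0.1595] r 0.1558 res 0.0348
[29.9 25.4] world [ 0.4329 -0.0088] r 0.0333 res 0.012
[319.2 257. ] world [0.4081 0.2062] r 0.0362 res 0.0003
[576.4 287.5] world [0.1764 0.4873] r 0.2244 res 0.0512
[171.2 129.5] world [0.5001 0.1588] r 0.1552 res 0.0347
[29.9 25.4] world [ 0.4343 -0.0082] r 0.0331 res 0.0117
```

View pics/w3.png

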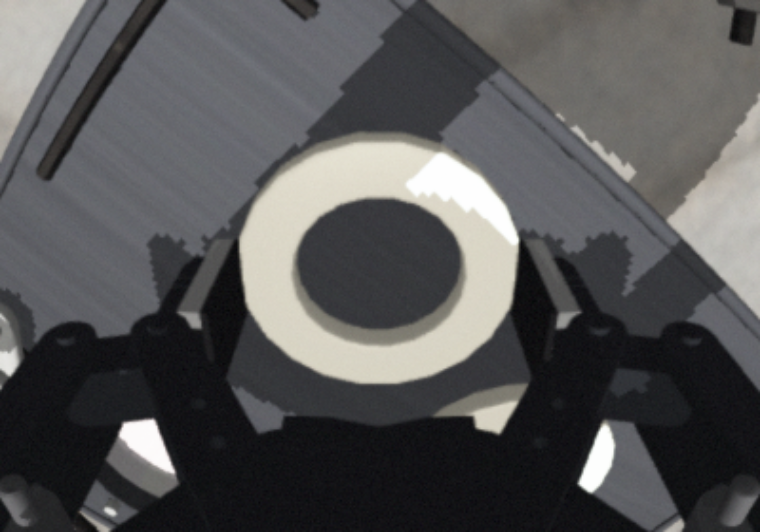

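The crop shows the spacer held squarely between the pads, centred near crop (380,257) and lying flat. I slide it towards the bore and turn the hand so the fingers clear the dowels and keeper.

```bash
python3 -m jog '[[-1.1,-1,0,0,0,0,0.5],[-1.1,-1,0,0,0,0,0.5],[-1.1,-1,0,0,0,0,0.5],[-1.1,-1,0,0,0,0,0.5],[0,0,0,0,0,10.5,0.5],[0,0,0,0,0,10.5,0.5],[0,0,0,0,0,10.5,0.5],[0,0,0,0,0,10.5,0.5],[0,0,0,0,0,10.5,0.5],[0,0,0,0,0,10.5,0.5],[0,0,0,0,0,10.5,0.5],[0,0,0,0,0,10.5,0.5],[0,0,0,0,0,10.5,0.5],[0,0,0,0,0,0,0.5]]'; python3 - <<'E'
from h import *
P=tool();p,d=capture('wrist');cv2.imwrite('pics/w4.png',cv2.resize(p[120:400,120:520,::-1],None,fx=1.9,fy=1.9));cv2.imwrite('pics/w4f.png',p[:,:,::-1])
g=p.min(2);print(P[1])
for t in(110,140): blobs('wrist',g>t,.059,P,1500)
E
```

```text
clock: 6.38
tool_pos: [0.468, 0.2101, 0.0453]
eef_rot: [179.9, 0.0, 130.7]
ft_force: [0.3, 0.2, 6.7]
grip_width: 0.0706
finger_force: 69.2
[0.46801105 0.21009283 0.04531986]
[185.5 372.6] world [0.4515 0.0712] r 0.0332 res 0.0102
[ 33.6 331.3] world [ 0.3315 -0.071 ] r 0.083 res 0.024
[326.2 263.8] world [0.4749 0.2107] r 0.0404 res 0.0049
[546.7 118.8] world [0.5105 0.3475] r 0.0364 res 0.0002
[ 77.7 127.1] world [0.3092 0.1466] r 0.0659 res 0.0124
[602.7 169.1] world [0.5798 0.3618] r 0.0829 res 0.0274
[383.9  82. ] world [0.4344 0.2953] r 0.0367 res 0.0003
[185.5 372.8] world [0.4514 0.071 ] r 0.033 res 0.0101
[ 33.9 336.4] world [ 0.3278 -0.07  ] r 0.0778 res 0.024
[326.7 264.1] world [0.4734 0.2111] r 0.0389 res 0.0038
[ 55.6 174.8] world [0.3133 0.1309] r 0.0587 res 0.0135
[547.  119.2] world [0.5104 0.3474] r 0.0359 res 0.0002
[603.3 168.8] world [0.5794 0.3616] r 0.0828 res 0.0274
[384.1  81.8] world [0.4344 0.2953] r 0.0364 res 0.0002
```

View pics/w4.png

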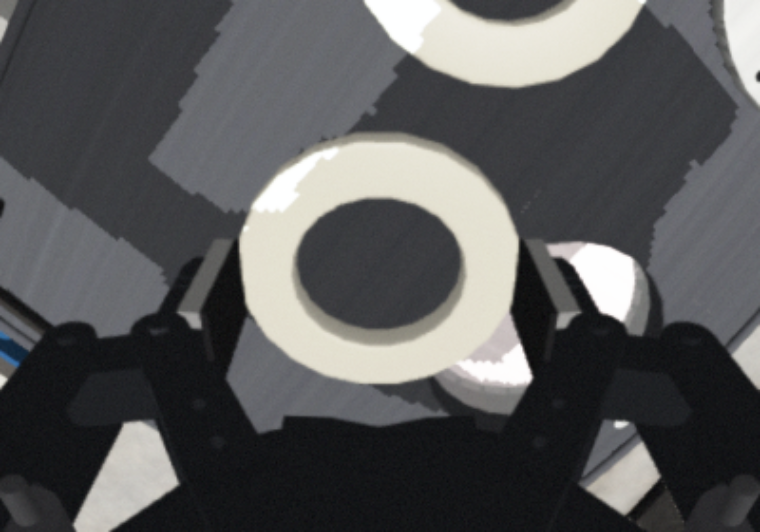

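The crop shows the spacer still held flat, and the bore on its right at crop (545,330). I slide it over the bore centre.

```bash
python3 -m jog '[[-0.67,1.05,0,0,0,0,0.5],[-0.67,1.05,0,0,0,0,0.5],[-0.67,1.05,0,0,0,0,0.5],[-0.67,1.05,0,0,0,0,0.5],[-0.67,1.05,0,0,0,0,0.5],[0,0,0,0,0,0,0.5],[0,0,0,0,0,0,0.5]]'
```

```text
clock: 7.3
tool_pos: [0.5284, 0.2186, 0.0442]
eef_rot: [-180.0, -0.0, 130.7]
ft_force: [1.6, 0.1, -1.3]
grip_width: 0.0706
finger_force: 68.5
```

```bash
python3 -m jog '[[-0.05,0.15,0,0,0,0,0.5],[0,0,0,0,0,0,0.5],[0,0,0,0,0,0,1],[0,0,0,0,0,0,1],[0,0,0,0,0,0,1],[0,0,0,0,0,0,1]]'; python3 - <<'E'
from h import *
P=tool();p,d=capture('wrist');cv2.imwrite('pics/w5.png',cv2.resize(p[120:400,120:520,::-1],None,fx=1.9,fy=1.9));cv2.imwrite('pics/w5f.png',p[:,:,::-1]);print(P[1])
g=p.min(2);
for t in(100,140):blobs('wrist',g>t,.031,P,1500)
print(d[190:330:14,250:400:15].round(3))
E
```

```text
clock: 8.05
tool_pos: [0.5302, 0.2194, 0.0449]
eef_rot: [180.0, -0.0, 130.6]
ft_force: [0.4, 0.2, -1.3]
grip_width: 0.0852
finger_force: 0.0
[0.53024527 0.21943963 0.04485496]
[270.4 312.9] world [0.5413 0.159 ] r 0.0224 res 0.0077
[ 30.1 341.5] world [ 0.2854 -0.2462] r 0.1871 res 0.0457
[104.  222.7] world [0.4117 0.1243] r 0.0586 res 0.0134
[584.8 229.7] world [0.7549 0.3803] r 0.1521 res 0.0538
[346.5 107.2] world [0.5174 0.2959] r 0.0878 res 0.0267
[28.8 99. ] world [0.3055 0.1508] r 0.0597 res 0.0159
[ 30.7 325.2] world [ 0.371  -0.0926] r 0.0565 res 0.0175
[315.8 238.5] world [0.5306 0.218 ] r 0.0362 res 0.0014
[ 18.4 131.9] world [0.3067 0.1275] r 0.0456 res 0.0109
[573.9 160.7] world [0.6481 0.3818] r 0.1041 res 0.0231
[466.8  47.4] world [0.5225 0.3585] r 0.0402 res 0.0039
[262.6  40.7] world [0.4287 0.2937] r 0.0355 res 0.0073
[[0.145 0.144 0.144 0.164 0.164 0.165 0.163 0.145 0.144 0.144]
 [0.146 0.166 0.167 0.167 0.176 0.175 0.167 0.166 0.146 0.146]
 [0.148 0.17  0.168 0.179 0.178 0.179 0.18  0.169 0.169 0.15 ]
 [0.177 0.171 0.174 0.179 0.18  0.179 0.181 0.181 0.172 0.163]
 [0.172 0.176 0.176 0.183 0.184 0.184 0.183 0.176 0.175 0.169]
 [0.168 0.177 0.177 0.186 0.186 0.187 0.185 0.177 0.178 0.165]
 [0.163 0.18  0.179 0.179 0.18  0.18  0.179 0.181 0.179 0.159]
 [0.161 0.168 0.181 0.189 0.184 0.183 0.188 0.18  0.167 0.161]
 [0.164 0.164 0.167 0.174 0.179 0.179 0.174 0.166 0.16  0.164]
 [0.168 0.168 0.164 0.167 0.167 0.168 0.167 0.167 0.167 0.167]]
```

View pics/w5.png

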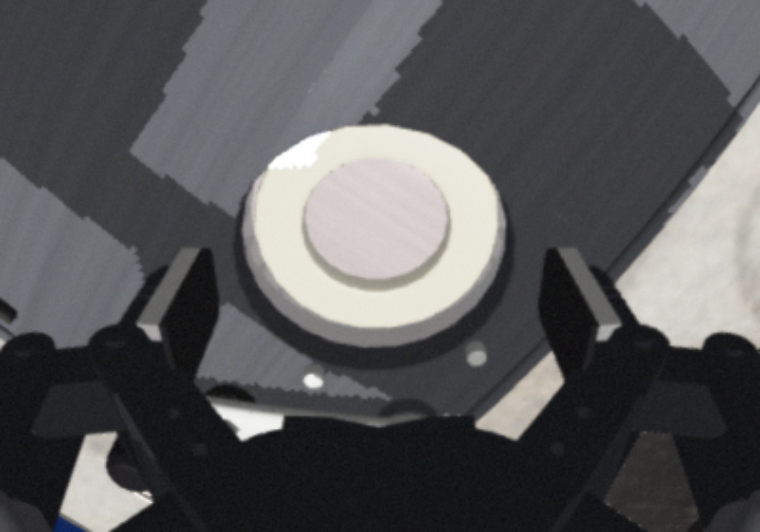

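The first spacer lies flat at the bottom of the bore; I see its whole face and the bore wall all round it. Now the electrode.

```bash
python3 -m jog '[[0,0,-3,0,0,0,1],[2.75,1.73,0,0,0,0,1],[2.75,1.73,0,0,0,0,1],[2.75,1.73,0,0,0,0,1],[2.75,1.73,0,0,0,0,1],[0,0,-2,0,0,9.3,1],[0,0,-1,0,0,9.3,1],[0,0,0,0,0,9.3,1],[0,0,0,0,0,9.3,1],[0,0,0,0,0,9.3,1],[0,0,0,0,0,9.3,1],[0,0,0,0,0,0,1]]'; python3 - <<'E'
from h import *
P=tool();p,d=capture('wrist');cv2.imwrite('pics/w6f.png',p[:,:,::-1]);print(P[1])
g=p.min(2);
for t in(90,110,130):blobs('wrist',g>t,.057,P,3000)
E
```

```text
clock: 9.6
tool_pos: [0.511, 0.3479, 0.1047]
eef_rot: [-180.0, 0.0, 74.9]
ft_force: [-0.3, -0.4, 0.1]
grip_width: 0.0855
finger_force: 0.0
[0.51104737 0.34788789 0.10473123]
[296.1 267.2] world [0.4757 0.3272] r 0.0569 res 0.014
[287.8 108.5] world [0.5218 0.4455] r 0.1837 res 0.0742
[317.7 215.4] world [0.5113 0.3485] r 0.0359 res 0.0003
[313.9  81. ] world [0.5375 0.46  ] r 0.1802 res 0.0748
[295.4  77.4] world [0.5356 0.4639] r 0.1816 res 0.0721
```

```bash
python3 -m jog '[[0.06,0,3.5,0,0,0,1],[0,0,1.5,0,0,0,1],[0,0,0.95,0,0,0,1],[0,0,0,0,0,0,1],[0,0,0,0,0,0,0.5],[0,0,0,0,0,0,0.5],[0,0,0,0,0,0,0.5],[0,0,0,0,0,0,0.5]]';  python3 - <<'E'
from h import *
P=tool();p,d=capture('wrist');cv2.imwrite('pics/w7f.png',p[:,:,::-1]);print(P[1])
g=p.min(2);
for t in(90,110,130):blobs('wrist',g>t,.057,P,3000)
E
```

```text
clock: 10.65
tool_pos: [0.5126, 0.3491, 0.0476]
eef_rot: [179.9, -0.1, 74.9]
ft_force: [-1.5, -0.0, 5.7]
grip_width: 0.0691
finger_force: 65.8
[0.51258162 0.34914853 0.04762723]
[320.8 289.5] world [0.5097 0.3365] r 0.0426 res 0.0077
[223.6  45.4] world [0.5004 0.4609] r 0.015 res 0.0002
[276.  121.3] world [0.5061 0.3849] r 0.1509 res 0.0596
[318.6 257.1] world [0.5132 0.3485] r 0.0359 res 0.0005
[223.2  45.3] world [0.5004 0.4609] r 0.0149 res 0.0003
[473.9 112.5] world [0.6307 0.3788] r 0.1012 res 0.0217
[ 98.  112.9] world [0.3882 0.4416] r 0.0861 res 0.0141
[311.1 261.9] world [0.5092 0.3493] r 0.0326 res 0.0031
[223.   45.5] world [0.5004 0.4609] r 0.0147 res 0.0003
[475.1 111.9] world [0.6312 0.3801] r 0.1004 res 0.0212
[ 98.  113.1] world [0.3882 0.4413] r 0.0858 res 0.0143
```

```bash
cat >> h.py <<'E'
def zmap(d,P,pts):
    "mean world height of 7x7 patches from wrist depth"
    c=camera_info('wrist');f=200/np.tan(np.radians(c['fovy']/2));M=c['mount'];out=[]
    for u,v in pts:
        k=d[v-3:v+4,u-3:u+4];k=np.median(k[k>0]);q=(np.array([u,v])-[c['cx'],c['cy']])/f;r=np.hypot(*q)+1e-9
        X=np.r_[q/r*np.tan(r),1]*k;out.append((P[0]@(M[:3,:3]@X+M[:3,3])+P[1])[2])
    return np.round(out,4)
E
python3 -m jog '[[0,0,0,0,0,0,0.5],[0,0,0,0,0,0,0.5]]'; python3 - <<'E'
from h import *
P=tool();p,d=capture('wrist');print(zmap(d,P,[(320,205),(280,225),(360,225),(270,260),(370,260),(290,295),(350,295),(320,305)]),'deck',zmap(d,P,[(320,160),(250,170),(390,170),(320,322)]))
cv2.imwrite('pics/w8.png',cv2.resize(p[120:400,120:520,::-1],None,fx=1.9,fy=1.9))
E
```

```text
clock: 10.95
tool_pos: [0.5126, 0.3491, 0.0476]
eef_rot: [179.9, -0.1, 74.9]
ft_force: [-0.2, -0.7, 5.4]
grip_width: 0.0691
finger_force: 65.8
[0.0577 0.0577 0.0581 0.0578 0.0578 0.0577 0.058  0.0577] deck [0.0508 0.0525 0.0512 0.051 ]
```

View pics/w8.png

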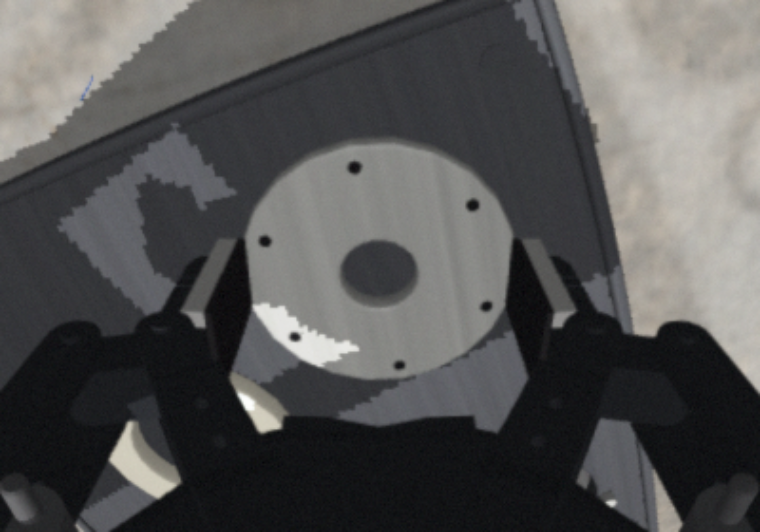

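The crop shows the electrode held flat, its top about 7 mm over the deck by depth, with spacer 2 at lower left. I turn the hand a little, slide towards the bore, then turn to the release yaw.

```bash
python3 -m jog '[[0,0,0,0,0,10,0.5],[0,0,0,0,0,10,0.5],[-1.17,1.08,0,0,0,0,0.5],[-1.17,1.08,0,0,0,0,0.5],[-1.17,1.08,0,0,0,0,0.5],[-1.17,1.08,0,0,0,0,0.5],[-1.17,1.08,0,0,0,0,0.5],[0,0,0,0,0,0,0.5]]';python3 -m jog '[[0,0,0,0,0,-9.45,0.5],[0,0,0,0,0,-9.45,0.5],[0,0,0,0,0,-9.45,0.5],[0,0,0,0,0,-9.45,0.5],[0,0,0,0,0,-9.45,0.5],[0,0,0,0,0,-9.45,0.5],[0,0,0,0,0,-9.45,0.5],[0,0,0,0,0,-9.45,0.5],[0,0,0,0,0,0,0.5]]'; python3 - <<'E'
from h import *
P=tool();p,d=capture('wrist');cv2.imwrite('pics/w9f.png',p[:,:,::-1]);print(P[1])
g=p.min(2);
for t in(80,100,120,140):blobs('wrist',g>t,.058,P,3000)
print(zmap(d,P,[(320,205),(280,225),(360,225),(270,260),(370,260),(290,295),(350,295),(320,305)]))
E
```

```text
clock: 12.0
tool_pos: [0.5239, 0.2683, 0.0476]
eef_rot: [179.8, -0.1, 55.0]
ft_force: [0.4, -2.2, 7.5]
grip_width: 0.069
finger_force: 68.2
clock: 13.12
tool_pos: [0.5236, 0.2696, 0.0476]
eef_rot: [179.8, 0.1, 130.8]
ft_force: [-0.5, 0.7, 7.7]
grip_width: 0.0691
finger_force: 68.2
[0.52357469 0.26957151 0.04764491]
[ 36.5 325. ] world [ 0.3901 -0.0842] r 0.1619 res 0.0503
[ 90.8 254.3] world [0.4212 0.1766] r 0.0573 res 0.0084
[261.8 186.6] world [0.479 0.271] r 0.063 res 0.0202
[560.1 206.1] world [0.6727 0.4073] r 0.1347 res 0.0322
[401.2  77. ] world [0.4996 0.3418] r 0.0616 res 0.0147
[ 28.9 108.2] world [0.3258 0.2085] r 0.0656 res 0.0213
[ 93.7 244.7] world [0.4215 0.1773] r 0.0563 res 0.0092
[ 19.2 140.3] world [0.3258 0.1866] r 0.0534 res 0.0157
[261.9 186.6] world [0.4787 0.2709] r 0.0625 res 0.0204
[566.  220.9] world [0.6556 0.4146] r 0.1231 res 0.0274
[395.1  63.2] world [0.497  0.3476] r 0.0583 res 0.0167
[310.7 269.1] world [0.525 0.26 ] r 0.0405 res 0.0051
[ 16.6 164.3] world [0.336  0.1766] r 0.0421 res 0.0122
[209.1 103.7] world [0.4344 0.2951] r 0.0368 res 0.0002
[569.5 183.8] world [0.6372 0.4086] r 0.1109 res 0.0214
[303.1 275.4] world [0.5249 0.2609] r 0.0394 res 0.005
[ 16.5 164.6] world [0.3361 0.1765] r 0.0419 res 0.0121
[209.2 103.9] world [0.4343 0.295 ] r 0.0367 res 0.0001
[575.9 176. ] world [0.6325 0.4048] r 0.1036 res 0.0254
[0.0581 0.058  0.0579 0.0577 0.0581 0.058  0.058  0.058 ]
```

```bash
python3 -m jog '[[-1.04,-0.71,0,0,0,0,0.5],[-1.04,-0.71,0,0,0,0,0.5],[-1.04,-0.71,0,0,0,0,0.5],[-1.04,-0.71,0,0,0,0,0.5],[0,0,0,0,0,0,0.5],[0,0,0,0,0,0,0.5]]'
```

```text
clock: 13.92
tool_pos: [0.5273, 0.2193, 0.0453]
eef_rot: [180.0, 0.0, 130.5]
ft_force: [2.0, 1.4, -0.8]
grip_width: 0.0692
finger_force: 67.7
```

```bash
python3 -m jog '[[-0.12,0.15,0,0,0,0,0.5],[0,0,0,0,0,0,0.5],[0,0,0,0,0,0,1],[0,0,0,0,0,0,1],[0,0,0,0,0,0,1],[0,0,0,0,0,0,1]]'; python3 - <<'E'
from h import *
P=tool();p,d=capture('wrist');cv2.imwrite('pics/w10f.png',p[:,:,::-1]);print(P[1])
g=p.min(2)
for t in(90,110,130):blobs('wrist',g>t,.038,P,1500)
print(zmap(d,P,[(318,200),(285,215),(355,215),(270,240),(370,240),(290,270),(345,270),(318,280)]))
cv2.imwrite('pics/w10.png',cv2.resize(p[120:400,120:520,::-1],None,fx=1.9,fy=1.9))
E
```

```text
clock: 14.68
tool_pos: [0.529, 0.2196, 0.0454]
eef_rot: [180.0, 0.0, 130.4]
ft_force: [-0.4, 1.0, -0.0]
grip_width: 0.0854
finger_force: 0.0
[0.52904734 0.21957046 0.04538574]
[270.6 312.8] world [0.5377 0.1645] r 0.0229 res 0.0073
[ 28.4 309.5] world [ 0.3116 -0.1803] r 0.1946 res 0.0587
[104.8 223.4] world [0.4138 0.1312] r 0.0564 res 0.0126
[580.7 219.9] world [0.7459 0.3756] r 0.1586 res 0.0431
[344.5 107.5] world [0.5152 0.2951] r 0.0842 res 0.0255
[33.7 90.4] world [0.3159 0.1619] r 0.0608 res 0.0157
[268.2 312.3] world [0.5359 0.1635] r 0.021 res 0.0066
[ 29.9 342.1] world [ 0.2777 -0.2223] r 0.1838 res 0.0423
[104.4 223.5] world [0.4139 0.1313] r 0.0559 res 0.0124
[589.2 233.8] world [0.7373 0.3689] r 0.1393 res 0.0524
[345.7 109.1] world [0.5153 0.2952] r 0.0841 res 0.0256
[ 28.8 102.1] world [0.3119 0.1553] r 0.0577 res 0.0152
[ 27.  327.3] world [ 0.3483 -0.1205] r 0.0857 res 0.0253
[317.2 241.9] world [0.5303 0.2181] r 0.0368 res 0.0006
[310.6 154.6] world [0.4909 0.2582] r 0.0166 res 0.0047
[ 19.1 134.5] world [0.3139 0.1336] r 0.0446 res 0.0103
[587.5 232.2] world [0.6898 0.3685] r 0.1201 res 0.0289
[263.8  41.7] world [0.4314 0.2929] r 0.0339 res 0.0072
[0.0389 0.039  0.0389 0.0391 0.039  0.039  0.039  0.0388]
```

The electrode is home: depth gives its top face level at about 11 mm below the deck, against 12 mm nominal, and its circle is centred on the bore. Now the second spacer, at the same yaw.

```bash
python3 -m jog '[[0,0,-3,0,0,0,1],[0,0,-3,0,0,0,1],[2.97,-0.58,0,0,0,0,1],[2.97,-0.58,0,0,0,0,1],[2.97,-0.58,0,0,0,0,1],[2.97,-0.58,0,0,0,0,1],[0,0,0,0,0,0,1],[0,0,0,0,0,0,1]]'; python3 - <<'E'
from h import *
P=tool();p,d=capture('wrist');print(P[1])
g=p.min(2)
for t in(110,130):blobs('wrist',g>t,.0585,P,3000)
E
```

```text
clock: 15.72
tool_pos: [0.4348, 0.2948, 0.1055]
eef_rot: [180.0, 0.0, 130.5]
ft_force: [0.4, -0.9, -0.5]
grip_width: 0.0852
finger_force: 0.0
[0.43483704 0.29481255 0.10552737]
[315.3 211.9] world [0.434  0.2952] r 0.0371 res 0.0004
[113.9 216.5] world [0.3491 0.0806] r 0.1692 res 0.0503
[ 15.  165.5] world [0.1702 0.1079] r 0.0866 res 0.0303
[426.  131.1] world [0.5385 0.3619] r 0.2016 res 0.0429
[317.6 214.4] world [0.4343 0.2952] r 0.0367 res 0.0003
[103.2 204.8] world [0.2922 0.1588] r 0.0838 res 0.0189
[ 11.  177.8] world [0.1575 0.0969] r 0.0849 res 0.0289
[469.3 117.5] world [0.5349 0.3741] r 0.1889 res 0.048
```

```bash
python3 -m jog '[[0.06,0,3.5,0,0,0,1],[0,0,1.5,0,0,0,1],[0,0,1.05,0,0,0,1],[0,0,0,0,0,0,1],[0,0,0,0,0,0,0.5],[0,0,0,0,0,0,0.5],[0,0,0,0,0,0,0.5],[0,0,0,0,0,0,0.5]]';  python3 - <<'E'
from h import *
P=tool();p,d=capture('wrist');cv2.imwrite('pics/w11f.png',p[:,:,::-1]);print(P[1])
g=p.min(2);
for t in(110,130,150):blobs('wrist',g>t,.059,P,3000)
print(zmap(d,P,[(320,200),(280,215),(270,265),(370,265),(290,300),(350,300),(320,310)]))
E
```

```text
clock: 16.77
tool_pos: [0.435, 0.2958, 0.0461]
eef_rot: [179.9, 0.1, 130.4]
ft_force: [0.7, -0.8, 6.5]
grip_width: 0.0703
finger_force: 69.1
[0.43504834 0.29582444 0.04609802]
[501.9 239.8] world [0.5148 0.3728] r 0.0427 res 0.0061
[294.9 237.3] world [0.4223 0.2958] r 0.0518 res 0.0116
[ 71.8 232.3] world [0.2134 0.0831] r 0.1911 res 0.0563
[541.1 150.1] world [0.5594 0.4087] r 0.1414 res 0.0447
[352.6  59.3] world [0.3864 0.377 ] r 0.0322 res 0.0125
[154.8  45.4] world [0.3061 0.3285] r 0.0337 res 0.0109
[318.6 256.5] world [0.4351 0.2965] r 0.0368 res 0.0006
[ 64.4 228.1] world [0.2952 0.1697] r 0.0809 res 0.0204
[555.2 139.3] world [0.5514 0.4067] r 0.1315 res 0.0364
[318.7 257.2] world [0.4354 0.2963] r 0.0365 res 0.0004
[ 64.2 233.7] world [0.297  0.1681] r 0.0803 res 0.0207
[559.5 142. ] world [0.5431 0.4033] r 0.1255 res 0.035
[0.0597 0.0601 0.0597 0.0599 0.0599 0.0602 0.0599]
```

```bash
python3 -m jog '[[-1.5,0.28,0,0,0,0,0.5],[-1.5,0.28,0,0,0,0,0.5],[-1.5,0.28,0,0,0,0,0.5],[-1.5,0.28,0,0,0,0,0.5],[-1.5,0.28,0,0,0,0,0.5],[-1.5,0.28,0,0,0,0,0.5],[-1.5,0.28,0,0,0,0,0.5],[-1.45,0.27,0,0,0,0,0.5],[0,0,0,0,0,0,0.5],[0,0,0,0,0,0,0.5]]'
```

```text
clock: 18.08
tool_pos: [0.528, 0.2189, 0.0444]
eef_rot: [-180.0, 0.0, 130.4]
ft_force: [1.6, -1.1, -1.1]
grip_width: 0.0701
finger_force: 68.4
```

```bash
python3 -m jog '[[-0.06,0.13,0,0,0,0,0.5],[0,0,0,0,0,0,0.5],[0,0,0,0,0,0,1],[0,0,0,0,0,0,1],[0,0,0,0,0,0,1],[0,0,0,0,0,0,1]]'; python3 - <<'E'
from h import *
P=tool();p,d=capture('wrist');print(P[1])
g=p.min(2)
for t in(110,130):blobs('wrist',g>t,.047,P,1500)
print(zmap(d,P,[(318,195),(285,205),(355,205),(265,245),(372,245),(290,285),(345,285),(318,290)]))
cv2.imwrite('pics/w12.png',cv2.resize(p[120:400,120:520,::-1],None,fx=1.9,fy=1.9))
E
```

```text
clock: 18.82
tool_pos: [0.5298, 0.2193, 0.0449]
eef_rot: [180.0, 0.0, 130.4]
ft_force: [0.2, -0.3, 0.6]
grip_width: 0.0852
finger_force: 0.0
[0.52980504 0.21929004 0.04487196]
[268.2 312.4] world [0.533 0.17 ] r 0.0188 res 0.0064
[ 29.4 346.5] world [ 0.2908 -0.1859] r 0.1599 res 0.0431
[103.7 223.8] world [0.4181 0.1406] r 0.0525 res 0.0115
[291.4 192.8] world [0.5053 0.233 ] r 0.0493 res 0.0115
[592.9 259. ] world [0.7338 0.3677] r 0.1318 res 0.054
[442.6  45.4] world [0.5104 0.3474] r 0.0592 res 0.0147
[ 27.5 101.8] world [0.3214 0.1626] r 0.0534 res 0.0142
[ 26.7 327.1] world [ 0.3567 -0.0975] r 0.081 res 0.0239
[598.4 313.3] world [0.7795 0.3213] r 0.046 res 0.0104
[317.  246.6] world [0.5294 0.2198] r 0.0366 res 0.0003
[ 18.5 134.3] world [0.3243 0.1426] r 0.0413 res 0.0099
[575.9 161.5] world [0.632  0.3709] r 0.094 res 0.0203
[0.0479 0.048  0.0482 0.0478 0.0478 0.0479 0.0478 0.0473]
```

View pics/w12.png

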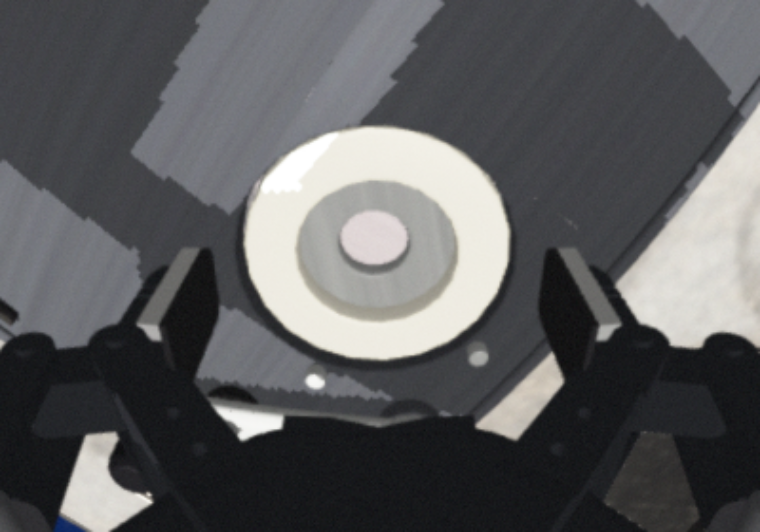

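The column is complete and level: the top spacer's face is about 2–3 mm below the deck and centred in the bore. The keeper knob's pose I take from the initial depth images.

```bash
python3 - <<'E'
from h import *
for n in('top','scene'):
    d=np.load(f'pics/{n}0.npy');c=camera_info(n);f=200/np.tan(np.radians(c['fovy']/2))
    v,u=np.mgrid[:400,:640];X=np.stack([(u-c['cx'])/f*d,(v-c['cy'])/f*d,d],-1);W=(X-c['t'])@c['R']
    m=(d>0)&(abs(W[...,0]-.53)<.07)&(abs(W[...,1]-.16)<.06)
    for a,b in((.057,.070),(.078,.1)):
        q=W[m&(W[...,2]>a)&(W[...,2]<b)];print(n,a,len(q),q.mean(0).round(4) if len(q) else '',q.min(0).round(3) if len(q) else '',q.max(0).round(3) if len(q) else '')
        if len(q)>8:
            ev,V=np.linalg.eigh(np.cov(q[:,:2].T));print('axis',np.degrees(np.arctan2(V[1,1],V[0,1])))
E
```

```text
top 0.057 162 [0.5491 0.1633 0.0632] [0.5   0.13  0.057] [0.592 0.217 0.07 ]
axis -145.69685722321637
top 0.078 30 [0.5113 0.1372 0.0899] [0.504 0.131 0.081] [0.518 0.144 0.093]
axis -169.49741530520376
scene 0.057 144 [0.5447 0.1619 0.0624] [0.5   0.13  0.057] [0.579 0.212 0.07 ]
axis -144.20503382459464
scene 0.078 37 [0.5055 0.1357 0.0865] [0.5   0.129 0.079] [0.513 0.143 0.091]
axis 148.9162738719526
```

```bash
python3 -m jog '[[0,0,-4,0,0,0,1],[0,0,-4,0,0,0,1],[-1.7,-2.2,-1,0,0,0,0.5],[-1.7,-2.2,0,0,0,0,0.5],[-1.63,-2.3,0,0,0,0,0.5],[0,0,0,0,0,-9.9,0.5],[0,0,0,0,0,-9.9,0.5],[0,0,0,0,0,-9.9,0.5],[0,0,0,0,0,-9.9,0.5],[0,0,0,0,0,-9.9,0.5],[0,0,0,0,0,0,0.5],[0,0,0,0,0,0,0.5]]'; python3 - <<'E'
from h import *
P=tool();p,d=capture('wrist');print(P[1])
c=camera_info('wrist');f=200/np.tan(np.radians(c['fovy']/2));M=c['mount']
v,u=np.mgrid[:400,:640];q=np.stack([u-c['cx'],v-c['cy']],-1)/f;r=np.linalg.norm(q,axis=-1,keepdims=True)+1e-9
X=np.concatenate([q/r*np.tan(r),np.ones_like(r)],-1)*d[...,None];W=(X@M[:3,:3].T+M[:3,3])@P[0].T+P[1]
m=(d>0)&(r[...,0]<1)&(np.hypot(W[...,0]-.511,W[...,1]-.1375)<.025)
k=W[m&(W[...,2]>.085)&(W[...,2]<.1)];print(len(k),k.mean(0),k.min(0),k.max(0))
cv2.imwrite('pics/w13.png',cv2.resize(p[120:400,120:520,::-1],None,fx=1.9,fy=1.9))
E
```

```text
clock: 20.38
tool_pos: [0.5113, 0.1375, 0.1348]
eef_rot: [-180.0, -0.0, 179.7]
ft_force: [0.3, 0.5, -0.7]
grip_width: 0.0426
finger_force: 0.0
[0.51134937 0.1375011  0.13478442]
433 [0.50962133 0.13732159 0.08993905] [0.50289638 0.12952    0.08512478] [0.51829375 0.14557852 0.09263977]
```

```bash
python3 -m jog '[[0,0,3.3,0,0,0,0.5],[0,0,3.3,0,0,0,0.5],[0,0,0,0,0,0,0.27],[0,0,0,0,0,0,0.27],[0,0,0,0,0,0,0.27]]'; python3 -m jog '[[0.3,0.6,0,0,0,0,0.27],[0.3,0.6,0,0,0,0,0.27],[0.5,1.18,0,0,0,0,0.27],[0.12,1.35,0,0,0,0,0.27],[0.12,1.35,0,0,0,0,0.27],[-0.35,1.31,0,0,0,0,0.27],[-0.35,1.31,0,0,0,0,0.27],[-0.53,0.83,0,0,0,0,0.27],[-0.53,0.83,0,0,0,0,0.27],[0,0,0,0,0,0,0.27]]'; python3 -m jog '[[-0.2,0.23,0,0,0,0,0.27],[-0.2,0.23,0,0,0,0,0.27],[0,0,0,0,0,0,0.27]]'
```

```text
clock: 21.05
tool_pos: [0.5127, 0.1376, 0.0704]
eef_rot: [180.0, 0.2, 179.9]
ft_force: [-0.2, -0.1, 0.6]
grip_width: 0.0229
finger_force: 0.0
clock: 22.3
tool_pos: [0.5164, 0.2316, 0.0689]
eef_rot: [180.0, 0.0, 180.0]
ft_force: [-0.9, -0.5, -0.7]
grip_width: 0.0228
finger_force: 0.0
clock: 22.68
tool_pos: [0.5189, 0.2346, 0.0685]
eef_rot: [-179.9, -0.1, 179.9]
ft_force: [-3.3, -4.2, 2.6]
grip_width: 0.0231
finger_force: 2.3
```

```bash
python3 -m jog '[[-0.15,0.18,0,0,0,0,0.27],[0,0,0,0,0,0,0.27],[0,0,0,0,0,0,0.27]]'; python3 -m jog '[[0.25,-0.3,0,0,0,0,0.27],[0,0,0,0,0,0,0.4],[0,0,0,0,0,0,0.5],[0,0,-3,0,0,0,0.5],[0,0,-3,0,0,0,0.5],[0,0,-3,0,0,0,0.5],[3,-2,-3,0,0,0,0.5],[3,-2,-2,0,0,0,0.5],[0,0,0,0,0,0,0.5],[0,0,0,0,0,0,0.5]]'; python3 - <<'E'
from h import *
P=tool();p,d=capture('wrist');print(P[1])
cv2.imwrite('pics/w14.png',cv2.resize(p[150:400,150:490,::-1],None,fx=2.2,fy=2.2))
c=camera_info('wrist');f=200/np.tan(np.radians(c['fovy']/2));M=c['mount']
v,u=np.mgrid[:400,:640];q=np.stack([u-c['cx'],v-c['cy']],-1)/f;r=np.linalg.norm(q,axis=-1,keepdims=True)+1e-9
X=np.concatenate([q/r*np.tan(r),np.ones_like(r)],-1)*d[...,None];W=(X@M[:3,:3].T+M[:3,3])@P[0].T+P[1]
m=(d>0)&(r[...,0]<1)&(np.hypot(W[...,0]-.5155,W[...,1]-.231)<.03)
k=W[m&(W[...,2]>.085)&(W[...,2]<.1)];k=k.mean(0);print(k,np.degrees(np.arctan2(k[1]-.1816,k[0]-.5757))-140.5)
E
```

```text
clock: 23.05
tool_pos: [0.5192, 0.2349, 0.0682]
eef_rot: [-179.7, -0.3, 179.9]
ft_force: [-6.1, -10.5, 6.4]
grip_width: 0.0229
finger_force: 5.4
clock: 24.3
tool_pos: [0.459, 0.1949, 0.2089]
eef_rot: [180.0, 0.1, 179.9]
ft_force: [0.0, -0.1, -0.1]
grip_width: 0.0425
finger_force: 0.0
[0.45903973 0.19487821 0.20890646]
[0.51354808 0.22946195 0.08986155] 1.9008505032322773
```

View pics/w14.png

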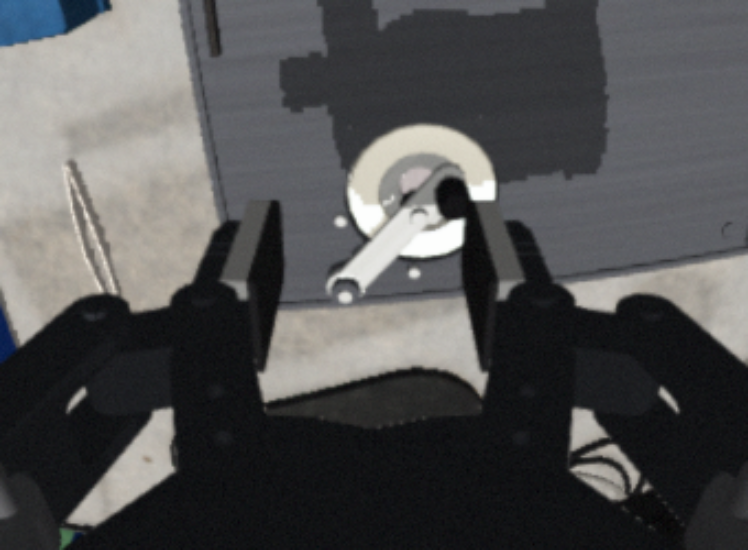

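The crop shows the keeper bar across the column, pivot at (345,290) and knob at (453,195). It is within about 2° of closed, the stop pushed back with about 12 N, and the hand is clear. Handing in.

```bash
python3 -c "
from plant import *
print(hand_in())"
```

```text
the job is handed in; nothing more can be done
None
```

The column is stacked spacer, electrode, spacer in the sleeve, the keeper is swung against its stop, and the job is handed in at about 24 s of the 58 s allowed; the hand-in gave no verdict.

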